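# Set the running clearance of a spindle with its knurled end cap

## Task

Set the bearing clearance of the small blue spindle housing: put the loose knurled end cap over the threaded neck, screw it on clockwise until it bottoms on the seat, then back it off a quarter turn. Do not force the thread, leave the hex key, the glue bottle and the turned spigot where they are, and finish still gripping the cap at that setting, so that it cannot creep while the lock screw is nipped.

Things in the scene. Friction and masses are not known exactly. Their poses are not given: they have to be found in the camera images.
- cap_mid (a point): Centre (half-way up) of the loose knurled brass end cap: 56 mm outside diameter, 30 mm high, open underneath (bore 48 mm, 24.5 mm deep), about 0.11 kg. It starts upright, open side down. z up; x along the black line painted across its top, which reads the same after half a turn. Its two inner thread lugs lie at the ends of that line, 9 mm above its rim.
- seat (a point): Centre of the steel seat face, 66 mm across, on top of the fixed blue barrel (on a round flange, 90 mm across, 9 mm high); 62 mm above the bench. z up; x through the two yellow index lines on opposite sides of the seat's rim. The cap has bottomed when its rim is on the seat; its black line then lines up with the yellow lines.
- neck_top (a point): Centre of the top of the threaded neck, 20 mm above the seat; z up, x as for the seat. Neck 45 mm across the threads (1 to 1.5 mm of play all round in the cap, whose rim is chamfered inside); a bearing and spindle end stand 3 mm proud. Two-start right-hand thread, lead 12 mm: a turn clockwise from above sinks the cap 12 mm, a quarter turn back lifts it 3 mm; axial play 0.6 mm.
- hex_key: Black hex key, 31 x 76 x 5 mm, lying on the bench; a bystander. Origin at its underside.
- glue_bottle: Small white bottle with a yellow nozzle, 27 mm diameter, 102 mm high, standing; a bystander. Origin at the centre of its underside.
- spigot: Grey turned spigot (flanged bushing), 51 mm diameter, 46 mm high, standing; a bystander. Origin at the centre of its underside.
- housing: The whole fixed spindle housing, origin at the centre of its underside on the bench, z up, x as for the seat. The cap, set on the neck at any angle, rests on the thread with its rim 7 to 14 mm above the seat, then needs two thirds to one and a quarter turns to bottom. The lock screw on the barrel's side, below the seat, sticks out 8 mm at -y.
- end_cap: The whole end cap, origin at the centre of its rim (underside), axes as for its centre.
Mind the look-alikes: they are no part of the job. What is shaped like the end_cap but purple is not meant.

How it is judged:
By the outcome, as a careful person would: the job done as asked, in the order asked, and still so for the second after the job is handed in, while the arm keeps its last pose, push and grip.
It also fails if it takes over 72 s, if anything falls off the work surface, if the arm or the gripper's body presses on something with over 40 N, if the wrist force passes 120 N, or if a joint passes its speed limit or range.

## Robot

A 6-joint arm with a two-finger parallel gripper is mounted at the origin on a cart in front of the work surface, level with it; the furniture and walls round the work are solid. World frame = base frame: x ahead of the robot, y to its left, z up, the work surface at z = 0. Lengths are in mm, angles in degrees, forces in N, time in s.
With the tool pointing down it reaches from about 350 to 875 mm from the base axis. Payload 4.2 kg.
Tool frame: the origin (TCP) lies on the mounting face of the last link; the fingertips stand 173 mm ahead of it and the grasp point (between the pads) lies 155 mm ahead of it; z points along the fingers, y is the direction in which the jaws open and shut (so a half turn about z gives the same grasp; the last joint's range is limited). The gripper opens to 85 mm and grips with 20 to 120 N. Pads are 22 mm wide; open, the fingers measure 114 mm over their backs; the gripper's body (76 mm by 85 mm) begins 54 mm behind the grasp point. The pads swing forward as they close: fully open they stand 13 mm farther back than shut.
Start: joints at [77.842, 22.042, 0.453, 0, -68.411, -14.817], TCP at [283.466, 556.998, 404.712] pointing down, gripper open.
Joint ranges: [-179.83, 179.83], [-69.29, 118.12], [-61.27, 80.66], [-181.25, 117.63], [-171.15, -9.14], [-177.46, 177.46]. Speed limits (degrees/s): [159.86, 159.86, 180, 180, 180, 180].

## Interface

Orientations are given as [roll, pitch, yaw] about the fixed x, y, z axes, in that order (R = Rz(yaw) Ry(pitch) Rx(roll)).
In Python, from cell import env, camera, get_calibration gives the robot as it stands.
- The arm moves only by the shell command python3 -m jog 'ROWS'. ROWS is JSON, a list of rows, each a list of 7 numbers: the opening, from 0 (shut) to 1 (fully open), then the shift along the tool's x, y, z in m, then the turn, a rotation vector about the tool's x, y, z in degrees. A call has exactly 8 rows; each row is the pose to reach, as a shift and turn from the pose commanded when the call began, along the tool's axes at that moment; what a row does not reach only later rows make up. A row lasts 1/12 s, in which the tool goes at most 41.7 mm and 7.16 degrees, less where a joint would pass 70% of its speed; a pose out of reach is approached as far as the arm can. A call with a gripper value outside its range is refused whole. The fingers move at their own pace and stop on an object; the grip force is fixed at half the most. Time passes only in rows, so rows that repeat a pose let the fingers close, or fill a call up. It gives the time, the measured TCP pose, the force and the opening at its end, in the units of the state.
- env.get_obs(): the state, without advancing time (a new reading comes with each control period).
- camera(name): name is "scene" or "top" or "wrist"; returns the picture (480x640x3 uint8, red, green, blue); there is no depth.
- get_calibration(name): a dict with "fx", "fy", "cx", "cy" (pixels), "cam_to_world" (4x4, takes a point from camera to world coordinates). Camera axes: x right, y down, z forward; pixel columns grow to the right and rows downward; lengths in mm; the calibration is good to about 2 mm. A picture is of the moment at which its call begins: read the wrist's pose just before it. get_calibration takes no time and is no camera call; for the wrist camera it gives the pose at the moment of the call.
- env.finish_job(): hands the job in, once; it reports no verdict.
The state is a dict: "time": time; "joint_positions": joint angles; "joint_velocities": joint speeds; "joint_torque": joint torques, N m; "eef_pos": TCP position; "eef_rot": TCP orientation; "ft_force": force on the tool from outside, world axes, zero at the start; "moment": the same for the moment, N m; "finger_gap": finger opening in mm.
Only numpy, scipy, OpenCV 4.12 (cv2) and the standard library are available. Lean on these libraries where they do the work, as an engineer would, in place of code of your own. Each camera call takes 0.05 s, during which the arm holds its last target.

## Working session

There is one attempt and no reset: what is moved stays moved. The work goes in short steps, Python scripts to look and compute and a shell command to move; the robot and the scene stay as the last step left them, time stands still between calls to the robot, and variables do not carry over. Pictures are saved under pics/ and viewed, and the job is handed in when it is done.

```bash
ls; mkdir -p pics
python3 - <<'E'
from cell import env,camera,get_calibration
import cv2
o=env.get_obs();print(o)
for n in("scene","top","wrist"):
    c=get_calibration(n);print(n,c)
    cv2.imwrite(f"pics/{n}0.png",camera(n)[:,:,::-1])
E
```

```text
pics
{'time': 0.0, 'joint_positions': array([ 7.78406770e+01,  2.20909437e+01,  3.79439175e-01, -2.80768830e-02,
       -6.84099546e+01, -1.48157698e+01]), 'joint_velocities': array([-0.01052506,  0.01420665, -0.05368309,  0.07037559,  0.06874303,
       -0.0496659 ]), 'joint_torque': array([-1.69579966e-04, -3.92292094e+01,  1.88401544e+01,  4.18625146e+00,
       -4.69053703e-03,  1.02786046e-05]), 'eef_pos': array([283.38709393, 556.83279594, 403.61927886]), 'eef_rot': array([ 1.79875907e+02, -5.84129585e-03, -2.69854454e+01]), 'ft_force': array([-0.21871661, -0.29473885,  0.3671146 ]), 'moment': array([ 0.01409342,  0.03014499, -0.04482926]), 'finger_gap': 85.54581934825657}
scene {'fx': 501.0591454118483, 'fy': 501.0591454118483, 'cx': 320.6052425169449, 'cy': 236.14602519890505, 'cam_to_world': array([[ 4.79210939e-01, -5.11022885e-01,  7.13591260e-01,
        -1.30249643e+02],
       [-8.77666903e-01, -2.86035731e-01,  3.84557367e-01,
        -5.07174783e+02],
       [ 7.59498225e-03, -8.10579528e-01, -5.85579324e-01,
         6.23238041e+02],
       [ 0.00000000e+00,  0.00000
[... 285 characters left out ...]
  2.46379249e-02, -2.61970823e-02,
        -1.12102968e+02],
       [ 2.24064447e-02, -1.43212036e-01, -9.89438358e-01,
         9.62389546e+02],
       [ 0.00000000e+00,  0.00000000e+00,  0.00000000e+00,
         1.00000000e+00]])}
wrist {'fx': 347.60323981642404, 'fy': 347.60323981642404, 'cx': 317.3231675297969, 'cy': 236.46462180612815, 'cam_to_world': array([[-4.53505093e-01, -8.46369829e-01, -2.79269124e-01,
         3.55822591e+02],
       [-8.91251992e-01,  4.31276212e-01,  1.40252325e-01,
         5.20057689e+02],
       [ 1.73679374e-03,  3.12504307e-01, -9.49914755e-01,
         3.73814733e+02],
       [ 0.00000000e+00,  0.00000000e+00,  0.00000000e+00,
         1.00000000e+00]])}
```

View pics/top0.png

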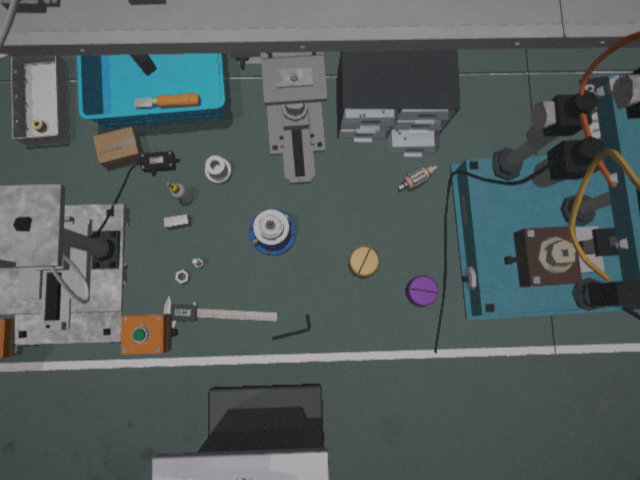

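View pics/scene0.png

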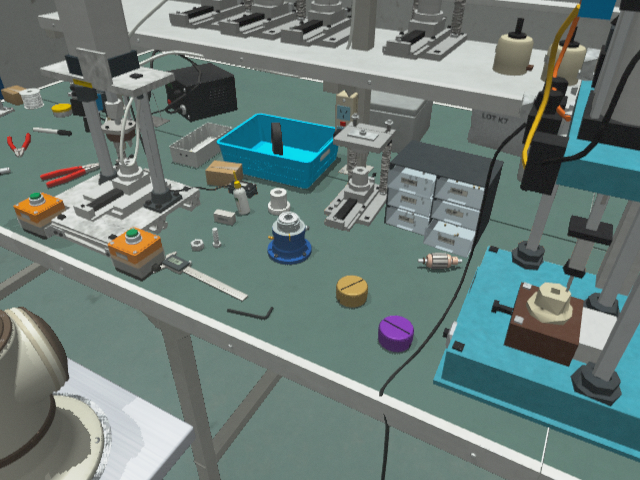

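View pics/wrist0.png

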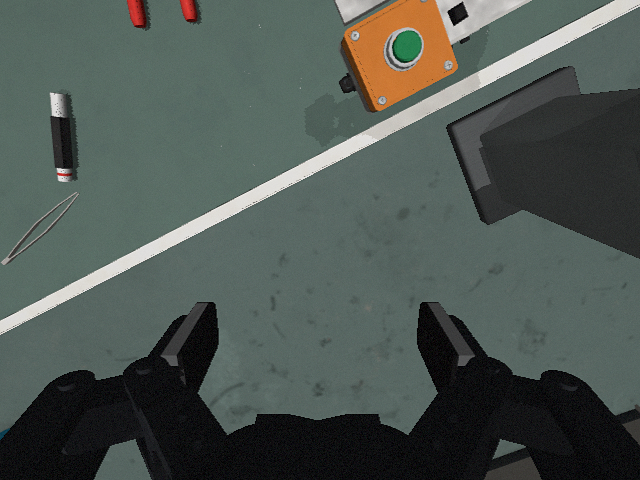

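The top view shows the brass cap at about (364,262), its purple look-alike at (423,291), and the housing at (271,230). The hex key is at (293,328), the bottle at (178,190) and the spigot at (217,169). Next I segment these and compute positions.

```bash
cat > h.py <<'E'
from cell import env,camera,get_calibration
import cv2,numpy as np
def ray(c,u,v,z):
    M=c["cam_to_world"];d=M[:3,:3]@np.array([(u-c["cx"])/c["fx"],(v-c["cy"])/c["fy"],1]);p=M[:3,3]
    return (p+d*(z-p[2])/d[2])
def proj(c,P):
    M=c["cam_to_world"];q=M[:3,:3].T@(np.array(P,float)-M[:3,3])
    return np.array([c["cx"]+c["fx"]*q[0]/q[2],c["cy"]+c["fy"]*q[1]/q[2]])
def crop(im,x0,y0,x1,y1,s,fn):
    cv2.imwrite(fn,cv2.resize(im[y0:y1,x0:x1],None,fx=s,fy=s,interpolation=cv2.INTER_CUBIC))
E
python3 - <<'E'
from h import *
im=cv2.imread("pics/top0.png");c=get_calibration("top")
crop(im,230,190,390,300,5,"pics/topz.png")
sc=cv2.imread("pics/scene0.png");crop(sc,250,190,380,315,5,"pics/scenez.png")
hsv=cv2.cvtColor(im,cv2.COLOR_BGR2HSV)
m=cv2.inRange(hsv,(15,60,90),(35,255,255));m[:,:340]=0;m[:,385:]=0;m[:240]=0;m[285:]=0
ys,xs=np.nonzero(m);print(len(xs),xs.min(),xs.max(),ys.min(),ys.max())
cnt=max(cv2.findContours(m,0,1)[0],key=len);(u,v),r=cv2.minEnclosingCircle(cnt);print(u,v,r)
for z in(15,30):print(ray(c,u,v,z))
print("scene cap proj",[proj(get_calibration("scene"),ray(c,u,v,z)) for z in (0,30)])
m=cv2.inRange(hsv,(100,120,60),(125,255,255));m[:,:245]=0;m[:,300:]=0;m[:200]=0;m[260:]=0
cnt=np.vstack(cv2.findContours(m,0,1)[0]);(u,v),r=cv2.minEnclosingCircle(cnt);print(u,v,r)
print(ray(c,u,v,9),r/504*950)
E
```

```text
702 349 378 246 275
363.47369384765625 260.678955078125 15.038322448730469
[ 495.64033178 -235.99475636   15.        ]
[ 494.20347763 -234.03318011   30.        ]
scene cap proj [array([353.20425571, 294.99480387]), array([351.29924426, 282.80682171])]
272.2272644042969 231.40908813476562 23.234893798828125
[556.85555754 -64.43089571   9.        ] 43.79593077160063
```

View pics/topz.png

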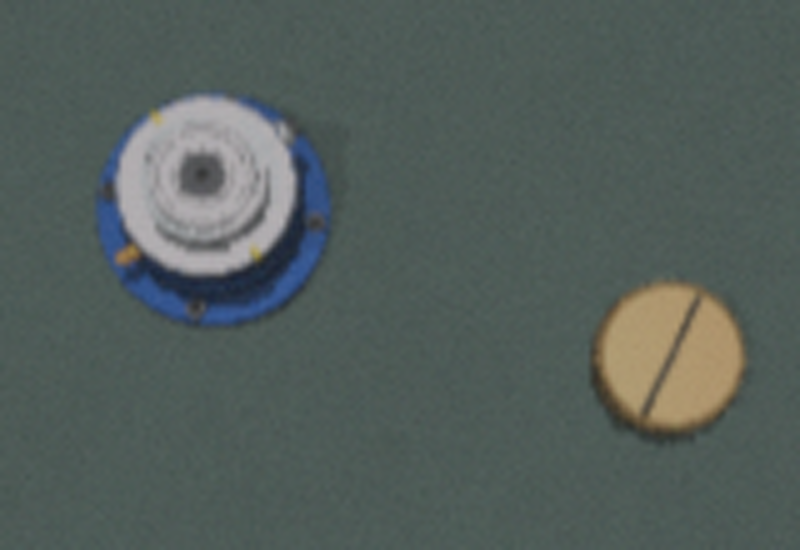

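View pics/scenez.png

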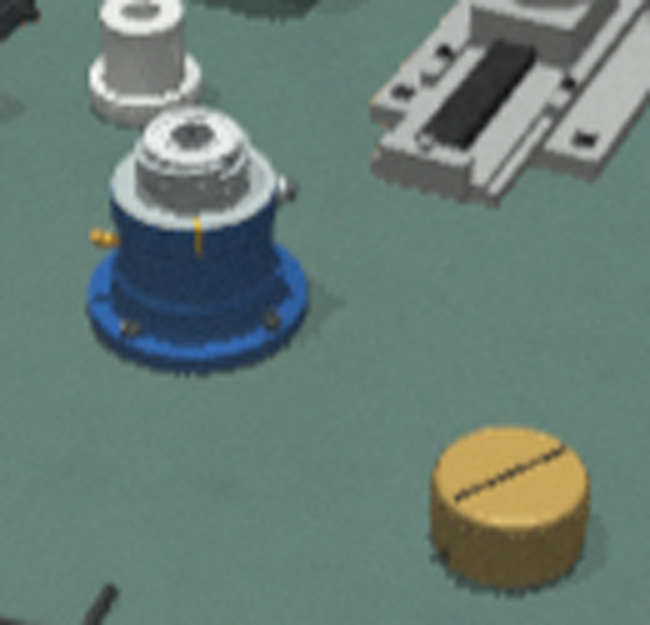

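Crop readings (5x from (230,190)): seat yellow lines at crop (156,117) and (257,254); cap black line from (700,297) to (644,416).

Run:
```python
from h import *
c=get_calibration("top");s=get_calibration("scene")
T=lambda u,v,z:ray(c,230+u/5-.4,190+v/5-.4,z)
S=lambda u,v,z:ray(s,250+u/5-.4,190+v/5-.4,z)
def yaw(a,b):d=b-a;return np.degrees(np.arctan2(d[1],d[0])),np.hypot(*d[:2])
a,b=T(156,117,62),T(257,254,62);print("seat",(a+b)/2,yaw(a,b))
print("seat disc",T(207,184,62),"spindle",T(203,174,85),"flange",T(214,209,9))
a,b=T(700,297,30),T(644,416,30);print("cap",(a+b)/2,yaw(a,b),T(671,353,30))
a,b=S(455,499,30),S(565,450,30);print("cap scene",(a+b)/2,yaw(a,b), S(510,476,30))
print("seat scene",S(194,184,62),"spindle",S(194,133,85),"yl",S(198,222,62))
```

```text
seat [557.16940022 -64.77345762  62.        ] (np.float64(-145.13170468835216), np.float64(62.25464443479265))
seat disc [557.62559326 -65.02513377  62.        ] spindle [557.33071199 -64.88104404  85.        ] flange [556.86503086 -64.76072485   9.        ]
cap [ 493.8455405  -235.03862569   30.        ] (np.float64(152.52695397091546), np.float64(49.45962472821258)) [ 495.08190651 -234.6805538    30.        ]
cap scene [ 490.60384646 -236.63421655   30.        ] (np.float64(-28.04629071349139), np.float64(48.61567250375396)) [ 489.61493483 -236.84570861   30.        ]
seat scene [551.47190448 -67.73843076  62.        ] spindle [553.12485466 -67.53098315  85.        ] yl [530.36908988 -82.53263361  62.        ]
```

Top and scene agree on the cap-to-seat vector to within 1 mm, with a common offset. The seat is near (557,-65) at yaw 35°, and the cap is near (494,-235) with its line at -27.5°. I'll move over the cap for a wrist look.

```bash
cat >> h.py <<'E'
from scipy.spatial.transform import Rotation as Ro
def plan(P,yaw,pose=None):
    o=env.get_obs();p=o["eef_pos"];R=Ro.from_euler("xyz",o["eef_rot"],degrees=True)
    Rt=Ro.from_euler("xyz",[180,0,yaw],degrees=True)
    print("shift m",np.round(R.inv().apply(np.array(P)-p)/1000,4),"turn",np.round((R.inv()*Rt).as_rotvec(degrees=True),2))
def st():
    o=env.get_obs();print(round(o["time"],2),np.round(o["eef_pos"],1),np.round(o["eef_rot"],1),"q",np.round(o["joint_positions"],1),"F",np.round(o["ft_force"],1),"M",np.round(o["moment"],2),round(o["finger_gap"],1))
E
python3 -c "
from h import *
plan((330,230,400),-79)"
python3 -m jog '[[1,0.023,0.034,0,0,0,6.5],[1,0.046,0.069,0,0,0,13],[1,0.069,0.103,0,0,0,19.5],[1,0.092,0.138,0,0,0,26],[1,0.115,0.172,0,0,0,32.5],[1,0.138,0.207,0,0,0,39],[1,0.161,0.241,0,0,0,45.5],[1,0.185,0.276,0,0,0,52]]'
python3 -c "
from h import *
st();plan((493,-235,330),-79)"
```

```text
shift m [0.1898 0.2702 0.0044] turn [ 9.000e-02 -5.000e-02  5.202e+01]
time: 0.82
eef_pos: [322.6, 225.7, 404.6]
eef_rot: [180.0, -0.0, -79.3]
ft_force: [1.2, 0.7, -0.6]
finger_gap: 85.4
0.82 [322.6 225.7 404.6] [180.   -0.  -79.3] q [ 58.9  -1.4 -29.1  -0.  -62.2 -48.2] F [ 1.2  0.7 -0.6] M [-0.02 -0.1   0.05] 85.4
shift m [ 0.4844 -0.0815  0.0746] turn [ 0.01 -0.   -0.25]
```

```bash
python3 -m jog '[[1,0.04,-0.006,0.004,0,0,-2.7],[1,0.08,-0.013,0.01,0,0,-5.4],[1,0.12,-0.02,0.017,0,0,-8.1],[1,0.16,-0.026,0.024,0,0,-10.8],[1,0.2,-0.033,0.031,0,0,-13.5],[1,0.24,-0.04,0.037,0,0,-16.2],[1,0.28,-0.047,0.043,0,0,-19],[1,0.32,-0.054,0.05,0,0,-21.5]]'
python3 -c "
from h import *
st();plan((493,-235,330),-57.5)"
```

```text
time: 1.48
eef_pos: [437.4, -78.0, 354.7]
eef_rot: [-180.0, -0.0, -57.3]
ft_force: [0.9, 1.9, 1.1]
finger_gap: 85.3
1.48 [437.4 -78.  354.7] [-180.    -0.   -57.3] q [ 11.    7.  -28.   -0.  -54.9  21.7] F [0.9 1.9 1.1] M [ 0.1  -0.11  0.04] 85.3
shift m [0.1622 0.0379 0.0247] turn [-0.05 -0.02  0.16]
```

```bash
python3 -m jog '[[1,0.04,0.009,0.006,0,0,0],[1,0.08,0.018,0.012,0,0,0],[1,0.12,0.027,0.018,0,0,0],[1,0.162,0.038,0.025,0,0,0],[1,0.162,0.038,0.025,0,0,0],[1,0.162,0.038,0.025,0,0,0],[1,0.162,0.038,0.025,0,0,0],[1,0.162,0.038,0.025,0,0,0]]'
python3 - <<'E'
from h import *
st();c=get_calibration("wrist");im=camera("wrist")[:,:,::-1];cv2.imwrite("pics/w1.png",im)
np.save("w1.npy",np.array([c["cam_to_world"]]))
E
```

```text
time: 2.15
eef_pos: [492.0, -232.0, 329.9]
eef_rot: [-180.0, 0.0, -57.4]
ft_force: [-0.3, 0.3, 0.8]
finger_gap: 85.5
2.15 [ 492.  -232.   329.9] [-180.     0.   -57.4] q [ -8.2  18.1 -17.1  -0.  -54.8  40.8] F [-0.3  0.3  0.8] M [-0.01  0.03 -0.01] 85.5
```

View pics/w1.png

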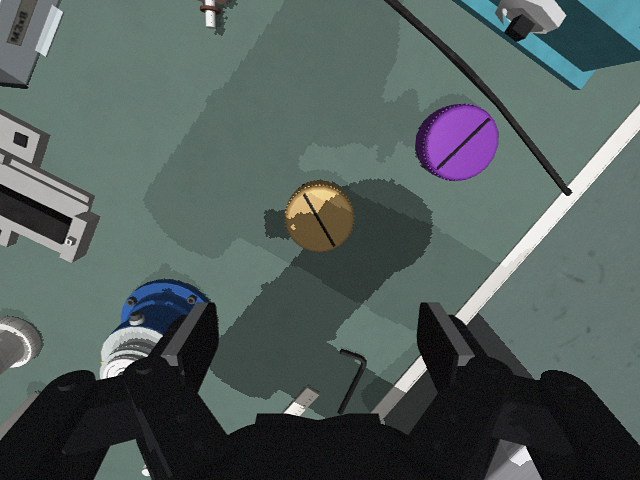

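The wrist view shows the brass cap at about (319,219), with its line from (305,194) to (334,246). The hex key at (352,375) and the housing are well clear of the fingers.

Run:
```python
from h import *
c=get_calibration("wrist");im=cv2.imread("pics/w1.png")
crop(im,270,165,370,265,6,"pics/w1z.png")
a,b=ray(c,305,194,30),ray(c,334,246,30);d=b-a
print((a+b)/2,np.hypot(*d[:2]),np.degrees(np.arctan2(d[1],d[0])))
st()
# finger tips prediction
o=env.get_obs();R=Ro.from_euler("xyz",o["eef_rot"],degrees=True)
print("cam in tool",R.inv().apply(c["cam_to_world"][:3,3]-o["eef_pos"]))
for z in(100,155,):print(proj(c,o["eef_pos"]+R.apply([0,0,z])))
print("proj of", [proj(c,o["eef_pos"]+R.apply([0,s*42.75,160])) for s in(-1,1)])
```

```text
[ 493.97165009 -237.14441554   30.        ] 49.396771734302945 151.00820651487876
2.2 [ 492.  -231.8  330.2] [-180.    -0.   -57.4] q [ -8.1  18.1 -17.1  -0.  -54.8  40.8] F [ 0.5 -0.2 -0.1] M [ 0.03  0.01 -0.03] 85.4
cam in tool [81.06494333 -0.53188876 29.92546842]
[319.38518658 444.75097292]
[318.702766   327.78528962]
proj of [array([218.87968721, 321.17259526]), array([418.47123952, 321.27062677])]
```

View pics/w1z.png

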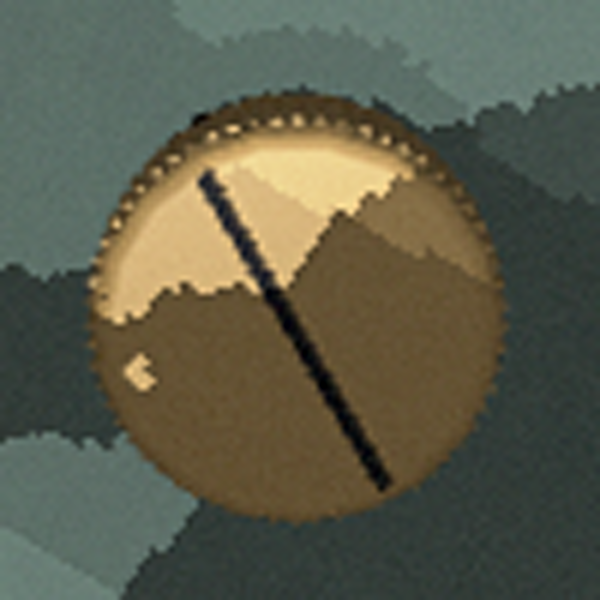

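```bash
python3 -c "
from h import *
plan((493.7,-236.5,174),-58)"
```

```text
shift m [0.0048 0.0012 0.1562] turn [-0.02 -0.01  0.62]
```

```bash
python3 -m jog '[[1,0.005,0.001,0.035,0,0,0.6],[1,0.005,0.001,0.07,0,0,0.6],[1,0.005,0.001,0.1,0,0,0.6],[1,0.005,0.001,0.13,0,0,0.6],[1,0.005,0.001,0.15,0,0,0.6],[1,0.005,0.001,0.156,0,0,0.6],[1,0.005,0.001,0.156,0,0,0.6],[1,0.005,0.001,0.156,0,0,0.6]]'
python3 - <<'E'
from h import *
st();c=get_calibration("wrist");im=camera("wrist")[:,:,::-1];cv2.imwrite("pics/w2.png",im)
E
```

```text
time: 2.87
eef_pos: [494.9, -237.0, 174.9]
eef_rot: [-179.9, -0.1, -58.0]
ft_force: [-0.5, -0.5, 0.7]
finger_gap: 85.8
2.87 [ 494.9 -237.   174.9] [-1.799e+02 -1.000e-01 -5.800e+01] q [ -8.7  30.5 -25.2   0.  -34.2  40.7] F [-0.5 -0.5  0.7] M [ 0.01  0.03 -0.  ] 85.8
```

View pics/w2.png

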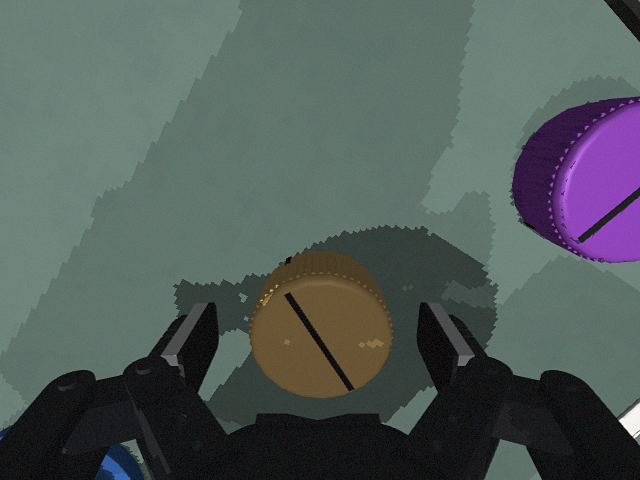

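The cap sits between the pads, with its line from (288,294) to (352,390) and centre about (320,342).

Run:
```python
from h import *
c=get_calibration("wrist");o=env.get_obs();R=Ro.from_euler("xyz",o["eef_rot"],degrees=True)
a,b=ray(c,288,294,30),ray(c,352,390,30);print((a+b)/2,np.hypot(*(b-a)[:2]),np.degrees(np.arctan2((b-a)[1],(b-a)[0])))
m=(ray(c,250,325,30)+ray(c,391,325,30))/2
for p in((a+b)/2,m):print("tool offset",R.inv().apply(p-o["eef_pos"]))
```

```text
[ 493.9158444  -236.86479848   30.        ] 50.32874125472087 151.87834482450182
tool offset [ -1.27146854   1.07929475 145.45627517]
tool offset [  7.39997773   0.60907961 145.47797418]
```

```bash
python3 -m jog '[[1,-0.001,0.001,0.001,0,0,0],[0.5,-0.001,0.001,0.001,0,0,0],[0.3,-0.001,0.001,0.001,0,0,0],[0.3,-0.001,0.001,0.001,0,0,0],[0.3,-0.001,0.001,0.001,0,0,0],[0.3,-0.001,0.001,0.001,0,0,0],[0.3,-0.001,0.001,0.001,0,0,0],[0.3,-0.001,0.001,0.001,0,0,0]]'
python3 -c "
from h import *
st()"
```

```text
time: 3.58
eef_pos: [493.0, -237.6, 173.8]
eef_rot: [-180.0, -0.1, -58.0]
ft_force: [-1.1, -0.3, 6.5]
finger_gap: 54.9
3.58 [ 493.  -237.6  173.8] [-1.8e+02 -1.0e-01 -5.8e+01] q [ -8.7  30.5 -25.4   0.  -34.   40.7] F [-1.1 -0.3  6.5] M [-0.01  0.38  0.02] 54.9
```

```bash
python3 -m jog '[[0.3,0,0,-0.02,0,0,0],[0.3,0,0,-0.05,0,0,0],[0.3,0,0,-0.08,0,0,0],[0.3,0,0,-0.11,0,0,0],[0.3,0,0,-0.13,0,0,0],[0.3,0,0,-0.13,0,0,0],[0.3,0,0,-0.13,0,0,0],[0.3,0,0,-0.13,0,0,0]]'
python3 - <<'E'
from h import *
st();c=get_calibration("wrist");im=camera("wrist")[:,:,::-1];cv2.imwrite("pics/w3.png",im)
plan((557,-65.5,303),84.5)
E
```

```text
time: 4.25
eef_pos: [492.1, -237.2, 301.8]
eef_rot: [179.9, 0.1, -58.1]
ft_force: [-0.4, 1.3, -0.8]
finger_gap: 54.7
4.25 [ 492.1 -237.2  301.8] [ 1.799e+02  1.000e-01 -5.810e+01] q [ -8.7  20.1 -18.8  -0.  -51.2  40.7] F [-0.4  1.3 -0.8] M [0.06 0.01 0.03] 54.7
shift m [-0.1115 -0.1458 -0.0018] turn [-1.2000e-01  2.0000e-01 -1.4261e+02]
```

View pics/w3.png

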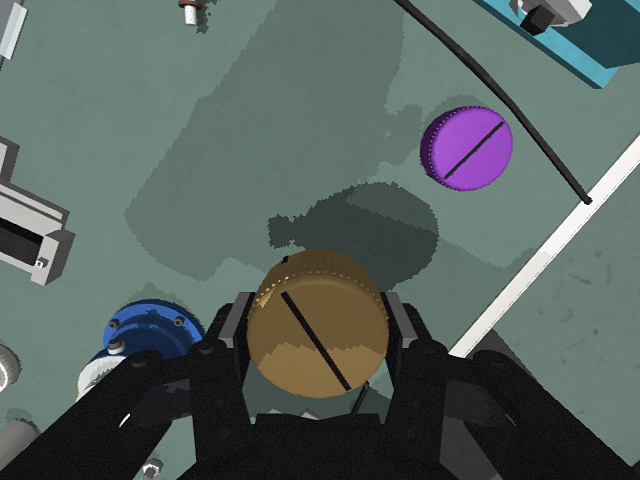

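```bash
python3 -m jog '[[0.3,-0.005,-0.011,0,0,0,-7],[0.3,-0.01,-0.023,0,0,0,-14],[0.3,-0.015,-0.034,0,0,0,-21],[0.3,-0.02,-0.045,0,0,0,-28],[0.3,-0.025,-0.057,0,0,0,-35],[0.3,-0.03,-0.068,0,0,0,-42],[0.3,-0.035,-0.08,0,0,0,-49],[0.3,-0.04,-0.091,0,0,0,-56]]'
python3 -m jog '[[0.3,0,0,0,0,0,-7],[0.3,0,0,0,0,0,-14],[0.3,0,0,0,0,0,-21],[0.3,0,0,0,0,0,-28],[0.3,0,0,0,0,0,-35],[0.3,0,0,0,0,0,-42],[0.3,0,0,0,0,0,-49],[0.3,0,0,0,0,0,-56]]'
python3 - <<'E'
from h import *
st()
plan((548.5,-155,303),84.5)
E
```

```text
time: 4.97
eef_pos: [548.9, -154.7, 300.7]
eef_rot: [-180.0, 0.2, -1.7]
ft_force: [-0.2, -0.6, -0.9]
finger_gap: 54.8
time: 5.63
eef_pos: [548.5, -155.2, 300.7]
eef_rot: [-179.8, 0.1, 54.3]
ft_force: [0.8, 0.0, -1.4]
finger_gap: 54.7
5.63 [ 548.5 -155.2  300.7] [-1.798e+02  1.000e-01  5.430e+01] q [  0.5  22.3 -15.5  -0.  -52.5 143.8] F [ 0.8  0.  -1.4] M [ 0.01 -0.01  0.03] 54.7
shift m [ 0.0002 -0.0002 -0.0023] turn [ -0.22   0.07 -30.24]
```

```bash
python3 -m jog '[[0.3,0,0,0,0,0,-7],[0.3,0,0,0,0,0,-14],[0.3,0,0,0,0,0,-21],[0.3,0,0,0,0,0,-26],[0.3,0,0,0,0,0,-26],[0.3,0,0,0,0,0,-26],[0.3,0,0,0,0,0,-26],[0.3,0,0,0,0,0,-26]]'
python3 - <<'E'
from h import *
st();c=get_calibration("wrist");im=camera("wrist")[:,:,::-1];cv2.imwrite("pics/w4.png",im)
for z in (62,82):print(proj(c,(557,-65,z)))
E
```

```text
time: 6.3
eef_pos: [548.8, -155.3, 302.1]
eef_rot: [-179.9, 0.0, 79.8]
ft_force: [0.2, 0.3, -1.9]
finger_gap: 55.0
6.3 [ 548.8 -155.3  302.1] [-179.9    0.    79.8] q [  0.5  22.2 -15.4  -0.  -52.5 169.4] F [ 0.2  0.3 -1.9] M [-0.01 -0.03 -0.04] 55.0
[302.22487393 103.17759626]
[300.59140441 101.18486987]
```

View pics/w4.png

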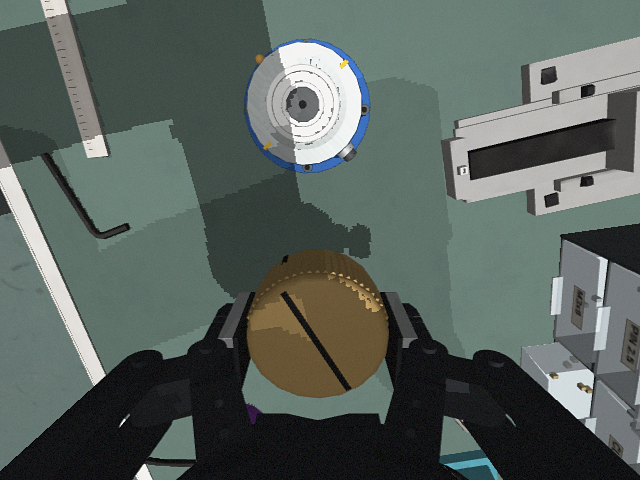

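The held cap is at the bottom, and the housing is fully in view, spindle centre about (302,104), yellow lines near (345,64) and (267,147).

Run:
```python
from h import *
im=cv2.imread("pics/w4.png")
crop(im,237,30,377,180,4,"pics/w4z.png")
```

```text
(no output)
```

View pics/w4z.png

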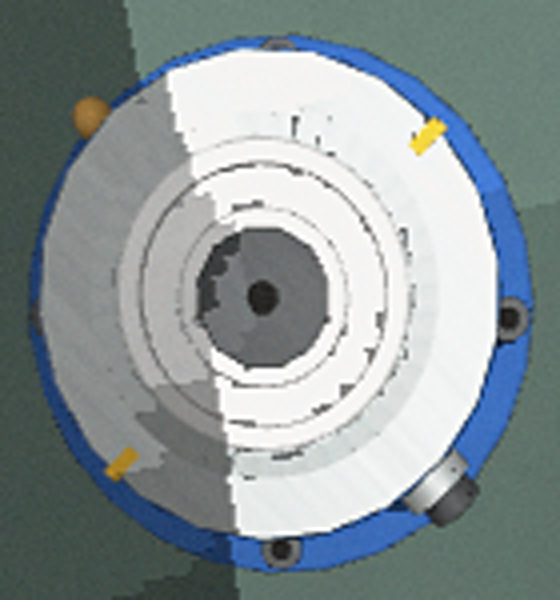

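Run:
```python
from h import *
c=get_calibration("wrist");o=env.get_obs();R=Ro.from_euler("xyz",o["eef_rot"],degrees=True)
W=lambda u,v,z:ray(c,237+u/4-.375,30+v/4-.375,z)
for n,p in dict(spindle=W(263,297.5,85),seat=W(270.5,294,62),yel=(W(429,135,62)+W(122,463,62))/2,flange=W(281,304,9)).items():
    print(n,p,"tool",R.inv().apply(p-o["eef_pos"]))
d=W(429,135,62)-W(122,463,62);print("yaw",np.degrees(np.arctan2(d[1],d[0])),np.hypot(*d))
zt=o["eef_pos"][2]-174+30
for l in(((284,292),(349,390)),):
    a,b=ray(c,*l[0],zt),ray(c,*l[1],zt);d=b-a;print("cap",R.inv().apply((a+b)/2-o["eef_pos"]),np.degrees(np.arctan2(d[1],d[0])),np.hypot(*d))
m=[ray(c,u,330,zt) for u in(248,388)];print(R.inv().apply(sum(m)/2-o["eef_pos"]),m[1]-m[0])
```

```text
spindle [557.81070466 -66.62722855  85.        ] tool [ 88.86752065  -6.61184619 217.32212479]
seat [558.21410411 -65.16468521  62.        ] tool [ 90.38010733  -6.45641576 240.32190059]
yel [557.9063329  -66.54610453  62.        ] tool [ 88.9660868   -6.51631864 240.32205707]
flange [558.34413412 -64.3021973    9.        ] tool [ 91.25635421  -6.44407429 293.32183297]Traceback (most recent call last):
  File "<stdin>", line 6, in <module>
TypeError: return arrays must be of ArrayType
```

Run:
```python
from h import *
c=get_calibration("wrist");o=env.get_obs();R=Ro.from_euler("xyz",o["eef_rot"],degrees=True)
W=lambda u,v,z:ray(c,237+u/4-.375,30+v/4-.375,z)
d=W(429,135,62)-W(122,463,62);print("yaw",np.degrees(np.arctan2(d[1],d[0])),np.hypot(d[0],d[1]))
zt=o["eef_pos"][2]-174+30
a,b=ray(c,284,292,zt),ray(c,349,390,zt);d=b-a;print("cap",R.inv().apply((a+b)/2-o["eef_pos"]),np.degrees(np.arctan2(d[1],d[0])),np.hypot(d[0],d[1]))
m=[ray(c,u,330,zt) for u in(248,388)];print(R.inv().apply(sum(m)/2-o["eef_pos"]),m[1]-m[0])
```

```text
yaw 34.56834365181672 61.87047472112949
cap [ -0.66231735   1.23323657 143.9992481 ] -70.58006109882848 50.64626401101801
[  5.35088249   1.15948785 143.9988064 ] [52.26799    -9.32639782  0.        ]
```

```bash
python3 -c "
from h import *
plan((557.1,-65.2,270),86)"
```

```text
shift m [ 0.0901 -0.0077  0.0323] turn [-0.04  0.   -6.13]
```

```bash
python3 -m jog '[[0.3,0.03,-0.003,0,0,0,0],[0.3,0.06,-0.005,0,0,0,0],[0.3,0.09,-0.0077,0,0,0,-3],[0.3,0.09,-0.0077,0.01,0,0,-6],[0.3,0.09,-0.0077,0.025,0,0,-6],[0.3,0.09,-0.0077,0.032,0,0,-6],[0.3,0.09,-0.0077,0.032,0,0,-6],[0.3,0.09,-0.0077,0.032,0,0,-6]]'
python3 - <<'E'
from h import *
st();c=get_calibration("wrist");im=camera("wrist")[:,:,::-1];cv2.imwrite("pics/w5.png",im)
im=camera("scene")[:,:,::-1];crop(im,230,100,380,290,3,"pics/s5.png")
E
```

```text
time: 7.02
eef_pos: [557.1, -65.6, 270.5]
eef_rot: [-180.0, 0.0, 85.9]
ft_force: [-0.4, 0.1, -0.8]
finger_gap: 55.1
7.02 [557.1 -65.6 270.5] [-180.     0.    85.9] q [  9.8  23.5 -18.7   0.  -47.8 166. ] F [-0.4  0.1 -0.8] M [-0.02 -0.   -0.06] 55.1
```

View pics/w5.png

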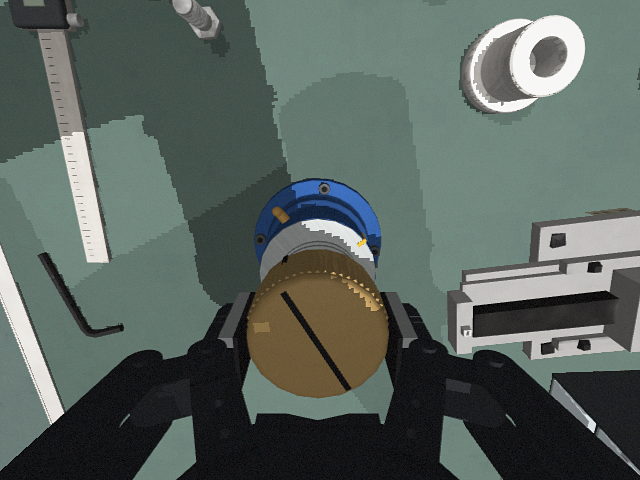

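View pics/s5.png

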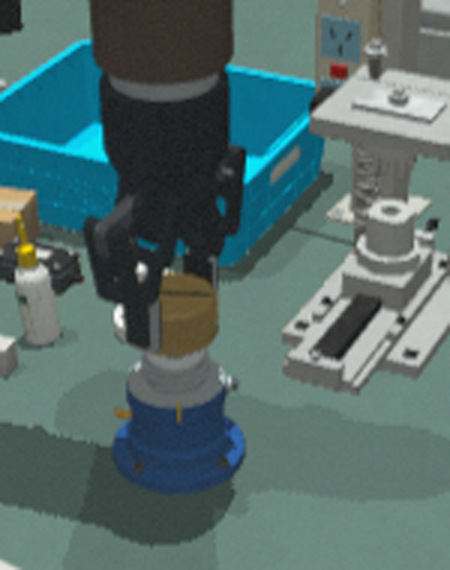

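The cap is directly over the neck in both views. I lower in small steps, reading the force.

```bash
python3 -m jog '[[0.3,0,0,0.003,0,0,0],[0.3,0,0,0.006,0,0,0],[0.3,0,0,0.009,0,0,0],[0.3,0,0,0.012,0,0,0],[0.3,0,0,0.014,0,0,0],[0.3,0,0,0.015,0,0,0],[0.3,0,0,0.016,0,0,0],[0.3,0,0,0.016,0,0,0]]'
python3 -c "
from h import *
st()"
```

```text
time: 7.78
eef_pos: [557.0, -65.3, 254.5]
eef_rot: [-180.0, 0.0, 85.9]
ft_force: [-0.6, -0.1, -0.2]
finger_gap: 54.6
7.78 [557.  -65.3 254.5] [-180.     0.    85.9] q [  9.9  24.7 -19.7   0.  -45.6 166.1] F [-0.6 -0.1 -0.2] M [-0.    0.02 -0.01] 54.6
```

```bash
python3 -m jog '[[0.3,0,0,0.001,0,0,0],[0.3,0,0,0.002,0,0,0],[0.3,0,0,0.003,0,0,0],[0.3,0,0,0.004,0,0,0],[0.3,0,0,0.005,0,0,0],[0.3,0,0,0.006,0,0,0],[0.3,0,0,0.007,0,0,0],[0.3,0,0,0.007,0,0,0]]'
python3 -c "
from h import *
st()"
```

```text
time: 8.45
eef_pos: [556.9, -65.3, 247.4]
eef_rot: [-180.0, 0.0, 85.9]
ft_force: [-0.4, 0.2, -0.4]
finger_gap: 54.2
8.45 [556.9 -65.3 247.4] [-180.     0.    85.9] q [  9.9  25.2 -20.1  -0.  -44.7 166.1] F [-0.4  0.2 -0.4] M [-0.02  0.02  0.02] 54.2
```

```bash
python3 -m jog '[[0.3,0,0,0.0005,0,0,0],[0.3,0,0,0.001,0,0,0],[0.3,0,0,0.0015,0,0,0],[0.3,0,0,0.002,0,0,0],[0.3,0,0,0.0025,0,0,0],[0.3,0,0,0.003,0,0,0],[0.3,0,0,0.003,0,0,0],[0.3,0,0,0.003,0,0,0]]'
python3 -c "
from h import *
st()"
```

```text
time: 9.12
eef_pos: [557.0, -65.3, 244.7]
eef_rot: [-180.0, -0.0, 85.9]
ft_force: [0.2, 1.0, -1.1]
finger_gap: 54.4
9.12 [557.  -65.3 244.7] [-180.    -0.    85.9] q [  9.9  25.5 -20.2  -0.  -44.3 166.1] F [ 0.2  1.  -1.1] M [-0.01  0.03 -0.  ] 54.4
```

```bash
python3 -m jog '[[0.3,0,0,0.0002,0,0,0],[0.3,0,0,0.0005,0,0,0],[0.3,0,0,0.0007,0,0,0],[0.3,0,0,0.001,0,0,0],[0.3,0,0,0.0012,0,0,0],[0.3,0,0,0.0015,0,0,0],[0.3,0,0,0.0015,0,0,0],[0.3,0,0,0.0015,0,0,0]]'
python3 -c "
from h import *
st()"
```

```text
time: 9.78
eef_pos: [557.1, -65.3, 244.0]
eef_rot: [180.0, 0.0, 85.9]
ft_force: [-1.8, 0.6, 4.9]
finger_gap: 54.5
9.78 [557.1 -65.3 244. ] [180.    0.   85.9] q [  9.9  25.5 -20.3   0.  -44.2 166.1] F [-1.8  0.6  4.9] M [ 0.11  0.57 -0.01] 54.5
```

Contact at a rim height of about 8.2 mm above the seat, matching the low thread start, so about 255° to bottom. I screw clockwise following the 12 mm lead.

```bash
python3 -m jog '[[0.3,0,0,0.0002,0,0,5],[0.3,0,0,0.0003,0,0,10],[0.3,0,0,0.0005,0,0,15],[0.3,0,0,0.0007,0,0,20],[0.3,0,0,0.0008,0,0,25],[0.3,0,0,0.001,0,0,30],[0.3,0,0,0.0012,0,0,35],[0.3,0,0,0.0013,0,0,40]]'
python3 -c "
from h import *
st()"
```

```text
time: 10.45
eef_pos: [557.6, -65.7, 242.7]
eef_rot: [179.9, -0.0, 45.7]
ft_force: [0.2, -1.9, 2.5]
finger_gap: 54.6
10.45 [557.6 -65.7 242.7] [179.9  -0.   45.7] q [ 9.800e+00  2.560e+01 -2.030e+01  1.000e-01 -4.400e+01  1.258e+02] F [ 0.2 -1.9  2.5] M [-0.7  -0.08  0.08] 54.6
```

```bash
python3 -m jog '[[0.3,0,0,0.0002,0,0,6],[0.3,0,0,0.0004,0,0,12],[0.3,0,0,0.0006,0,0,18],[0.3,0,0,0.0008,0,0,24],[0.3,0,0,0.001,0,0,30],[0.3,0,0,0.0012,0,0,36],[0.3,0,0,0.0014,0,0,42],[0.3,0,0,0.0016,0,0,48]]'
python3 -c "
from h import *
st()"
```

```text
time: 11.12
eef_pos: [557.6, -65.8, 241.0]
eef_rot: [179.9, -0.1, -2.3]
ft_force: [0.9, -3.1, 3.0]
finger_gap: 55.2
11.12 [557.6 -65.8 241. ] [ 1.799e+02 -1.000e-01 -2.300e+00] q [  9.8  25.8 -20.4   0.1 -43.7  77.8] F [ 0.9 -3.1  3. ] M [-0.84  0.02  0.13] 55.2
```

```bash
python3 -m jog '[[0.3,0,0,0.0002,0,0,6],[0.3,0,0,0.0004,0,0,12],[0.3,0,0,0.0006,0,0,18],[0.3,0,0,0.0008,0,0,24],[0.3,0,0,0.001,0,0,30],[0.3,0,0,0.0012,0,0,36],[0.3,0,0,0.0014,0,0,42],[0.3,0,0,0.0016,0,0,48]]'
python3 -c "
from h import *
st();cv2.imwrite('pics/w6.png',camera('wrist')[:,:,::-1])"
```

```text
time: 11.78
eef_pos: [557.6, -65.6, 239.4]
eef_rot: [-179.9, -0.1, -50.3]
ft_force: [0.5, -1.9, 4.1]
finger_gap: 54.8
11.78 [557.6 -65.6 239.4] [-1.799e+02 -1.000e-01 -5.030e+01] q [  9.8  25.9 -20.5   0.1 -43.5  29.8] F [ 0.5 -1.9  4.1] M [-0.52  0.01  0.11] 54.8
```

View pics/w6.png

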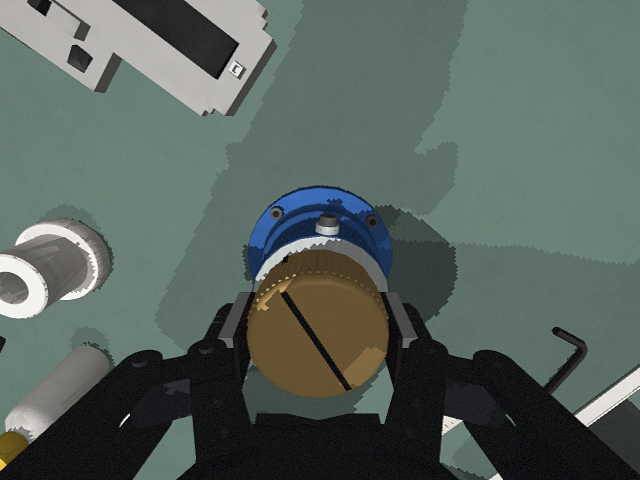

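The line is unmoved in the hand (284,292)–(349,390), so there is no slip. About 125° remain.

```bash
python3 -m jog '[[0.3,0,0,0.0002,0,0,6],[0.3,0,0,0.0004,0,0,12],[0.3,0,0,0.0006,0,0,18],[0.3,0,0,0.0008,0,0,24],[0.3,0,0,0.001,0,0,30],[0.3,0,0,0.0012,0,0,36],[0.3,0,0,0.0014,0,0,42],[0.3,0,0,0.0016,0,0,48]]'
python3 -m jog '[[0.3,0,0,0.0002,0,0,6],[0.3,0,0,0.0004,0,0,12],[0.3,0,0,0.0006,0,0,18],[0.3,0,0,0.0008,0,0,24],[0.3,0,0,0.001,0,0,30],[0.3,0,0,0.0012,0,0,36],[0.3,0,0,0.0014,0,0,42],[0.3,0,0,0.0016,0,0,48]]'
python3 -c "
from h import *
st()"
```

```text
time: 12.5
eef_pos: [557.7, -65.6, 237.9]
eef_rot: [-179.9, -0.0, -98.2]
ft_force: [-0.4, -3.2, 3.3]
finger_gap: 55.2
time: 13.17
eef_pos: [557.7, -65.8, 236.3]
eef_rot: [-179.9, 0.1, -146.2]
ft_force: [0.6, -3.4, 2.7]
finger_gap: 54.6
13.17 [557.7 -65.8 236.3] [-1.799e+02  1.000e-01 -1.462e+02] q [  9.8  26.1 -20.6   0.1 -43.1 -66.1] F [ 0.6 -3.4  2.7] M [-1.07 -0.21  0.04] 54.6
```

```bash
python3 -m jog '[[0.3,0,0,0.0001,0,0,2.5],[0.3,0,0,0.0002,0,0,5],[0.3,0,0,0.0002,0,0,7.5],[0.3,0,0,0.0003,0,0,10],[0.3,0,0,0.0004,0,0,12.5],[0.3,0,0,0.0005,0,0,15],[0.3,0,0,0.0006,0,0,17.5],[0.3,0,0,0.0007,0,0,20]]'
python3 -c "
from h import *
st()"
```

```text
time: 13.83
eef_pos: [557.7, -65.7, 235.9]
eef_rot: [-179.9, 0.1, -166.0]
ft_force: [-0.5, -2.5, 6.0]
finger_gap: 54.8
13.83 [557.7 -65.7 235.9] [-1.799e+02  1.000e-01 -1.660e+02] q [  9.8  26.2 -20.6   0.1 -43.1 -85.9] F [-0.5 -2.5  6. ] M [-0.75  0.16  0.19] 54.8
```

```bash
python3 -m jog '[[0.3,0,0,0,0,0,1],[0.3,0,0,0,0,0,2],[0.3,0,0,0.0001,0,0,3],[0.3,0,0,0.0001,0,0,4],[0.3,0,0,0.0001,0,0,5],[0.3,0,0,0.0002,0,0,6],[0.3,0,0,0.0002,0,0,6],[0.3,0,0,0.0002,0,0,6]]'
python3 -c "
from h import *
st();cv2.imwrite('pics/w7.png',camera('wrist')[:,:,::-1]);crop(camera('scene')[:,:,::-1],250,150,350,290,4,'pics/s7.png')"
```

```text
time: 14.5
eef_pos: [557.6, -65.7, 235.9]
eef_rot: [-179.9, 0.1, -171.9]
ft_force: [-0.8, -2.6, 6.1]
finger_gap: 54.5
14.5 [557.6 -65.7 235.9] [-1.799e+02  1.000e-01 -1.719e+02] q [  9.8  26.2 -20.7   0.1 -43.  -91.8] F [-0.8 -2.6  6.1] M [-0.66  0.2   0.02] 54.5
```

View pics/w7.png

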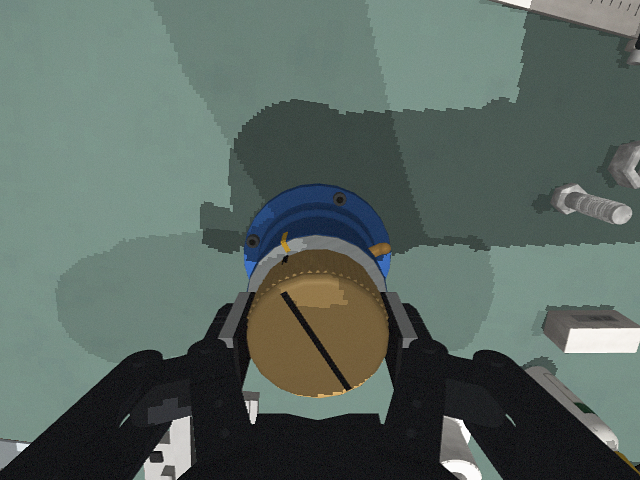

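View pics/s7.png

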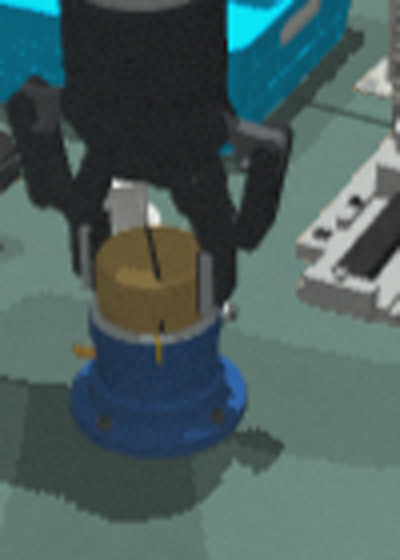

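The rim looks seated, with the black line nearly on the yellow line at (285,243). I turn on gently until torque rises.

```bash
python3 -m jog '[[0.3,0,0,0,0,0,0.5],[0.3,0,0,0,0,0,1],[0.3,0,0,0,0,0,1.5],[0.3,0,0,0,0,0,2],[0.3,0,0,0,0,0,2.5],[0.3,0,0,0,0,0,3],[0.3,0,0,0,0,0,3],[0.3,0,0,0,0,0,3]]'
python3 -c "
from h import *
st()"
python3 -m jog '[[0.3,0,0,0,0,0,0.5],[0.3,0,0,0,0,0,1],[0.3,0,0,0,0,0,1.5],[0.3,0,0,0,0,0,2],[0.3,0,0,0,0,0,2.5],[0.3,0,0,0,0,0,3],[0.3,0,0,0,0,0,3],[0.3,0,0,0,0,0,3]]'
python3 -c "
from h import *
st()"
```

```text
time: 15.27
eef_pos: [557.7, -65.7, 235.9]
eef_rot: [-179.9, 0.1, -174.9]
ft_force: [-0.6, -2.0, 6.9]
finger_gap: 54.8
15.27 [557.7 -65.7 235.9] [-1.799e+02  1.000e-01 -1.749e+02] q [  9.8  26.2 -20.7   0.1 -43.  -94.8] F [-0.6 -2.   6.9] M [-0.79  0.17  0.09] 54.8
time: 15.93
eef_pos: [557.7, -65.7, 235.9]
eef_rot: [-179.9, 0.1, -177.9]
ft_force: [0.1, -3.0, 5.5]
finger_gap: 55.0
15.93 [557.7 -65.7 235.9] [-1.799e+02  1.000e-01 -1.779e+02] q [  9.8  26.2 -20.7   0.1 -43.  -97.8] F [ 0.1 -3.   5.5] M [-0.77  0.11  0.09] 55.0
```

```bash
python3 -m jog '[[0.3,0,0,0,0,0,0.5],[0.3,0,0,0,0,0,1],[0.3,0,0,0,0,0,1.5],[0.3,0,0,0,0,0,2],[0.3,0,0,0,0,0,2.5],[0.3,0,0,0,0,0,3],[0.3,0,0,0,0,0,3],[0.3,0,0,0,0,0,3]]'
python3 -c "
from h import *
st();im=camera('wrist')[:,:,::-1];cv2.imwrite('pics/w8.png',im);crop(im,230,170,410,410,3,'pics/w8z.png')"
```

```text
time: 16.6
eef_pos: [557.7, -65.7, 235.9]
eef_rot: [-179.9, 0.1, 179.1]
ft_force: [-1.2, -3.1, 6.0]
finger_gap: 54.8
16.6 [557.7 -65.7 235.9] [-1.799e+02  1.000e-01  1.791e+02] q [ 9.800e+00  2.620e+01 -2.070e+01  1.000e-01 -4.300e+01 -1.008e+02] F [-1.2 -3.1  6. ] M [-0.74  0.17  0.12] 54.8
```

View pics/w8z.png

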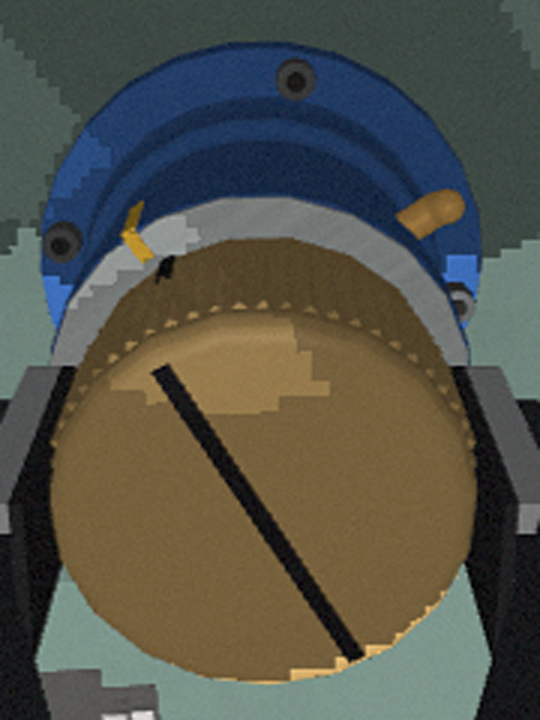

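```bash
python3 -m jog '[[0.3,0,0,0,0,0,0.5],[0.3,0,0,0,0,0,1],[0.3,0,0,0,0,0,1.5],[0.3,0,0,0,0,0,2],[0.3,0,0,0,0,0,2.5],[0.3,0,0,0,0,0,3],[0.3,0,0,0,0,0,3],[0.3,0,0,0,0,0,3]]'
python3 -c "
from h import *
st()"
```

```text
time: 17.32
eef_pos: [557.7, -65.7, 235.9]
eef_rot: [-180.0, 0.1, 176.1]
ft_force: [-0.9, -2.4, 6.4]
finger_gap: 54.8
17.32 [557.7 -65.7 235.9] [-1.800e+02  1.000e-01  1.761e+02] q [ 9.800e+00  2.620e+01 -2.070e+01  1.000e-01 -4.300e+01 -1.038e+02] F [-0.9 -2.4  6.4] M [-0.66  0.19  0.12] 54.8
```

```bash
python3 -m jog '[[0.3,0,0,0,0,0,0.5],[0.3,0,0,0,0,0,1],[0.3,0,0,0,0,0,1.5],[0.3,0,0,0,0,0,2],[0.3,0,0,0,0,0,2.5],[0.3,0,0,0,0,0,3],[0.3,0,0,0,0,0,3.5],[0.3,0,0,0,0,0,4]]'
python3 -c "
from h import *
st();im=camera('wrist')[:,:,::-1];cv2.imwrite('pics/w9.png',im);crop(im,230,170,410,410,3,'pics/w9z.png')"
```

```text
time: 17.98
eef_pos: [557.7, -65.7, 235.9]
eef_rot: [-180.0, 0.1, 172.1]
ft_force: [-0.2, -3.5, 6.3]
finger_gap: 54.6
17.98 [557.7 -65.7 235.9] [-1.800e+02  1.000e-01  1.721e+02] q [ 9.800e+00  2.620e+01 -2.070e+01  1.000e-01 -4.300e+01 -1.078e+02] F [-0.2 -3.5  6.3] M [-0.79  0.19  0.15] 54.6
```

View pics/w9z.png

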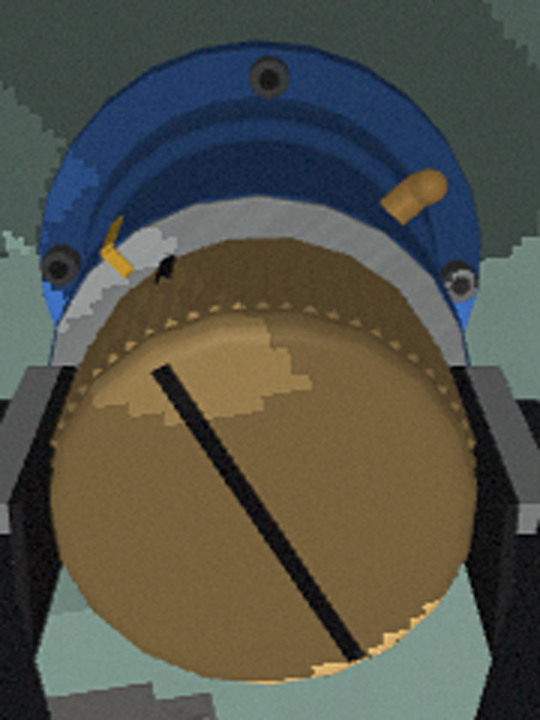

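The rim is on the seat: z has stayed at 235.9 (rim 62.1) under a steady 6 N while turning, and the cap is not slipping. The line passed alignment by about 13°, inside the axial play, with no torque rise. I back off counter-clockwise to 90° from alignment, lifting along the lead.

```bash
python3 -m jog '[[0.3,0,0,0,0,0,-6],[0.3,0,0,0,0,0,-12],[0.3,0,0,-0.0002,0,0,-18],[0.3,0,0,-0.0004,0,0,-24],[0.3,0,0,-0.0006,0,0,-30],[0.3,0,0,-0.0008,0,0,-36],[0.3,0,0,-0.001,0,0,-42],[0.3,0,0,-0.0012,0,0,-48]]'
python3 -c "
from h import *
st()"
```

```text
time: 18.7
eef_pos: [556.7, -65.3, 236.3]
eef_rot: [180.0, -0.0, -139.7]
ft_force: [-2.5, 1.0, 4.7]
finger_gap: 54.5
18.7 [556.7 -65.3 236.3] [ 180.    -0.  -139.7] q [  9.9  26.1 -20.7  -0.  -43.3 -59.5] F [-2.5  1.   4.7] M [ 0.3   0.88 -0.15] 54.5
```

```bash
python3 -m jog '[[0.3,0,0,-0.0005,0,0,-6],[0.3,0,0,-0.001,0,0,-12],[0.3,0,0,-0.0014,0,0,-18],[0.3,0,0,-0.0018,0,0,-24],[0.3,0,0,-0.0021,0,0,-30],[0.3,0,0,-0.0024,0,0,-36],[0.3,0,0,-0.0026,0,0,-42],[0.3,0,0,-0.0028,0,0,-48]]'
python3 -c "
from h import *
st()"
```

```text
time: 19.37
eef_pos: [556.5, -65.4, 238.2]
eef_rot: [179.9, -0.0, -91.7]
ft_force: [-0.8, -0.4, 1.1]
finger_gap: 54.6
19.37 [556.5 -65.4 238.2] [179.9  -0.  -91.7] q [  9.9  25.9 -20.6  -0.  -43.6 -11.5] F [-0.8 -0.4  1.1] M [-0.19  0.38 -0.1 ] 54.6
```

```bash
python3 -m jog '[[0.3,0,0,-0.0001,0,0,-2],[0.3,0,0,-0.0002,0,0,-4],[0.3,0,0,-0.0004,0,0,-6.5],[0.3,0,0,-0.0005,0,0,-6.5],[0.3,0,0,-0.0005,0,0,-6.5],[0.3,0,0,-0.0005,0,0,-6.5],[0.3,0,0,-0.0005,0,0,-6.5],[0.3,0,0,-0.0005,0,0,-6.5]]'
python3 -c "
from h import *
st();im=camera('wrist')[:,:,::-1];cv2.imwrite('pics/w10.png',im);crop(im,230,170,410,410,3,'pics/w10z.png')
crop(camera('scene')[:,:,::-1],250,150,350,290,4,'pics/s10.png')
crop(camera('top')[:,:,::-1],150,130,400,350,3,'pics/t10.png')"
```

```text
time: 20.03
eef_pos: [557.0, -65.3, 239.0]
eef_rot: [180.0, 0.0, -85.6]
ft_force: [-0.4, 0.4, -0.1]
finger_gap: 54.8
20.03 [557.  -65.3 239. ] [180.    0.  -85.6] q [  9.9  25.9 -20.5  -0.  -43.6  -5.4] F [-0.4  0.4 -0.1] M [-0.01 -0.01 -0.03] 54.8
```

View pics/w10.png

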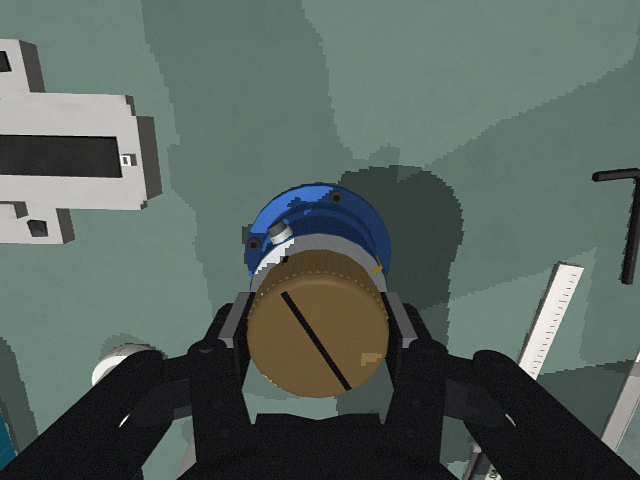

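View pics/s10.png

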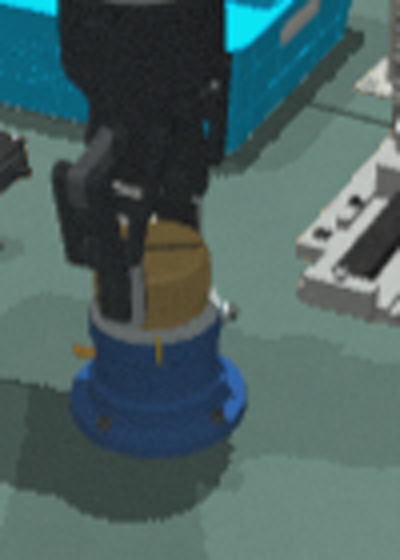

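View pics/t10.png

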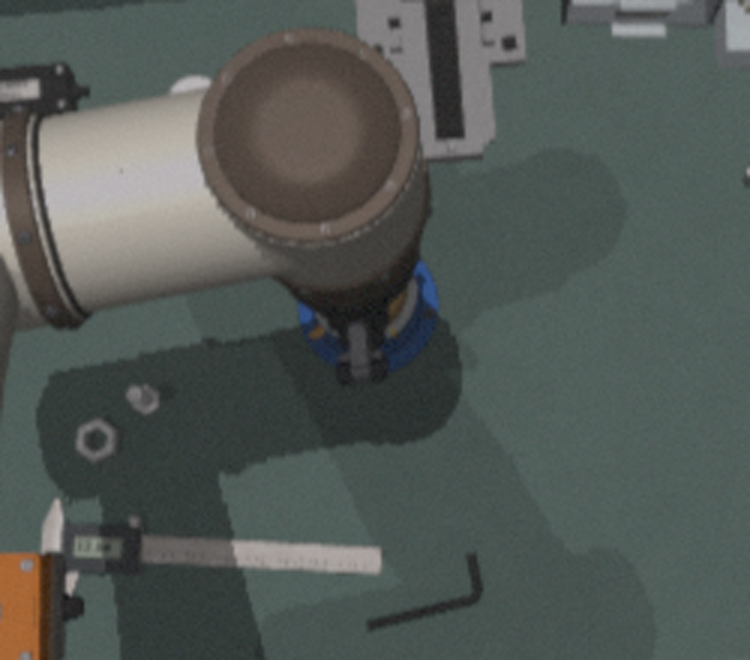

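Forces are near zero, z = 239.0 (3.1 mm above seated), and the line end points at the lock screw (280,232), perpendicular to the yellow line at (379,269). A quick numeric check follows.

Run:
```python
from h import *
c=get_calibration("wrist")
a,b=ray(c,284.5,292.5,95),ray(c,349,389.5,95);d=b-a;print("line",np.degrees(np.arctan2(d[1],d[0])),np.hypot(d[0],d[1]),(a+b)/2)
C=np.array([557.5,-66]);
for n,u,v,z in(("yellow",379,269,62),("screw",281,233,50),("notch",285,258,67)):
    p=ray(c,u,v,z)[:2]-C;print(n,np.degrees(np.arctan2(p[1],p[0])),np.hypot(*p))
st()
```

```text
line 124.05964717654824 50.174167647259466 [557.437881   -65.00953142  95.        ]
yellow -146.1430628860401 32.04584943217683
screw -54.10599209157613 34.324521718637286
notch -53.24244147572688 27.410975522445447
20.18 [557.1 -65.3 239. ] [180.    0.  -85.6] q [  9.9  25.9 -20.5  -0.  -43.6  -5.4] F [-0.3 -1.  -0.4] M [-0.03  0.    0.06] 54.2
```

```bash
python3 -c "
from h import *
print(env.finish_job());st()"
```

```text
the job is handed in; nothing more can be done
None
the job is handed in; nothing more can be done
```

I put the brass cap on the neck, screwed it clockwise about 274° until its rim was on the seat, then backed it off. I handed the job in with the cap still gripped, at about 20 s.

**Final checks**
- **Angle:** the cap's line is at 124.1° and the yellow lines at 34.6°, so it stands 89.5° back from alignment. The line points at the lock screw.
- **Height:** the cap is about 3.1 mm above its bottomed position.
- **Forces:** about 1 N at the wrist at the end. While screwing, the wrist force stayed under about 8 N and the torque about the thread axis under 0.2 N m. Both were read only at the end of each move.
- **Grip:** the gap is about 54 mm, and the line stayed put in the hand throughout, so the cap did not slip.
- **Bystanders:** the arm did not come near the hex key, glue bottle or spigot. I did not re-measure their positions at the end.

**Disagreement:** I felt no hard stop when the cap bottomed. The rim was on the seat, with the height steady under 6 N, from about 9° before the lines aligned. It still turned freely about 13° past alignment, which I put down to thread play. I measured the quarter turn from the alignment of the lines, not from that furthest point. Measured from the furthest point, the back-off is about 102°.

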